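# Complete the pinwheel layer of kit cases on the carrying board

## Robot

A 6-joint arm with a two-finger parallel gripper is mounted at the origin on the work surface. World frame = base frame: x ahead of the robot, y to its left, z up, the work surface at z = 0. Lengths are in m, angles in rad, forces in N, time in s.
With the tool pointing down it reaches from about 0.2 to 0.875 m from the base axis. Payload 3.4 kg.
Tool frame: the origin (TCP) lies at the very end of the fingers, on their centre line; the grasp point (between the pads) lies 19 mm behind it; y points along the fingers, z is the direction in which the jaws open and shut, and the axes are right-handed (so a half turn about y gives the same grasp; the last joint's range is limited). The gripper opens to 94 mm and grips with 3 to 60 N. Pads are 16 mm wide; open, the fingers measure 119 mm over their backs; the gripper's body (75 mm by 177 mm) begins 78 mm behind the grasp point.
Start: joints at [1.115, 0.276, 1.505, -0, 1.361, -0.121], TCP at [0.189, 0.543, 0.205] pointing down, gripper open.
Joint ranges: [-2.89, 2.89], [-0.75, 2.08], [0.22, 2.7], [-1.18, 4.32], [0.11, 2.71], [-2.7, 2.7]. Speed limits (rad/s): [2.57, 2.57, 3.14, 3.14, 3.14, 3.14].

## Interface

Orientations are given as a rotation vector (axis times angle).
In Python, from rig import arm gives the robot as it stands. The module is installed in compiled form; this text tells all that it offers.
- The arm moves only by the tool send_rows, never from a script. Its argument "steps" is a list that holds one entry, the list of rows, each a list of 7 numbers: the shift along the tool's x, y, z in units of 0.25 m (1.0 is 0.25 m), then the turn, a rotation vector about the tool's x, y, z in units of 90 degrees (1.0 is 90 degrees), then the closure, from -1 (fully open) to 1 (shut). In form: [[[x, y, z, wx, wy, wz, fingers], ...]]. A call has 1 to 5 rows; each row is the pose to reach, as a shift and turn from the pose commanded when the call began, along the tool's axes at that moment; what a row does not reach only later rows make up. A row lasts 1/8 s, in which the tool goes at most 62.5 mm and 10.7 degrees, less where a joint would pass 70% of its speed; a pose out of reach is approached as far as the arm can. A call with a number of a shift or a turn outside -1 to 1 is refused whole. A call with a gripper value outside its range is refused whole. The fingers move at their own pace and stop on an object; "newtons" is the grip in N (left out, the last holds). Time passes only in rows, so rows that repeat a pose let the fingers close. It gives the time, the measured TCP pose, the force and the opening at its end, in the units of the state.
- arm.get_obs(): the state, without advancing time (a new reading comes with each control period).
- arm.grab_frame(name): name is "scene" or "top" or "wrist"; returns a dict with "color" (384x512x3 uint8, red, green, blue), "range_z" (384x512 float32, m along the optical axis (not along the pixel's ray), 0 where there is no reading), "fx", "fy", "cx", "cy" (pixels), "dist" ([k1, k2, p1, p2, k3] as OpenCV has them; the pictures are not rectified), "position" and "orientation" of the camera in the world. Camera axes: x right, y down, z forward; pixel columns grow to the right and rows downward; lengths in m; the calibration is good to about 2 mm. A picture is of the moment at which its call begins.
- arm.job_done(): hands the job in, once; it reports no verdict.
Trained networks look in a picture, given as the dict that the camera call returned (one of the last four; its "shot" number tells which), for a name from the list of things; names that differ only in an ending like _2 or _b are one class to them, and where a whole thing is asked for, a point or a joint stands for the part that bears it (a point fixed in the world has none). Each returns a list of dicts, best first, with "score" (0 to 1); they miss things now and then, are a little off and sometimes report something else, mostly with a low value. They report only what shows in the picture. A call takes as long as a camera call. They do not tell look-alikes from the thing itself.
- arm.silhouettes(thing, picture): "mask" (384x512 bool, what is visible of it) and "pixel" ([column, row] in pixels, amid what is visible of it).
The state is a dict: "clock": time; "qpos": joint angles; "joint_vel": joint speeds; "joint_efforts": joint torques, N m; "position": TCP position; "eef_rot": TCP orientation; "contact_force": force on the tool from outside, world axes, zero at the start; "moment": the same for the moment, N m; "gripper_width": finger opening in m.
Only numpy, scipy, OpenCV 4.12 (cv2) and the standard library are available. Lean on these libraries where they do the work, as an engineer would, in place of code of your own. Each camera call takes 0.05 s, during which the arm holds its last target.

## Task

Finish the layer of kit cases on the plywood carrying board: take the two orange-handled cases from the sloping rack and set each one down gently, flat and square inside one of the two empty blue-tape outlines, so that the four cases make an interlocking pinwheel. Leave the two cases that are already on the board where they are, and do not shift the drill, the tape roll or the white flange.

Things in the scene. Friction and masses are not known exactly. Their poses are not given: they have to be found in the camera images.
- case_a: White kit case, 110 long (own y) x 70 (own x) x 50 mm to its grey lid. Orange handle: flat-sided bar along y, centred, 80 long, 18 thick (x), 70 to 86 mm above the underside, 20 mm clear under it. Half-turn symmetric, 0.25-0.5 kg. Origin: underside centre, z up. Starts on the rack, long side level, against the lip, its z leaning 35 deg from vertical towards the low front.
- case_b: White kit case, 110 long (own y) x 70 (own x) x 50 mm to its grey lid. Orange handle: flat-sided bar along y, centred, 80 long, 18 thick (x), 70 to 86 mm above the underside, 20 mm clear under it. Half-turn symmetric, 0.25-0.5 kg. Origin: underside centre, z up. Starts on the rack beside case_a, leaning in the same way.
- case_c: White kit case, 110 long (own y) x 70 (own x) x 50 mm to its grey lid. Orange handle: flat-sided bar along y, centred, 80 long, 18 thick (x), 70 to 86 mm above the underside, 20 mm clear under it. Half-turn symmetric, 0.25-0.5 kg. Origin: underside centre, z up. Already on the board, long side along the board's x.
- case_d: White kit case, 110 long (own y) x 70 (own x) x 50 mm to its grey lid. Orange handle: flat-sided bar along y, centred, 80 long, 18 thick (x), 70 to 86 mm above the underside, 20 mm clear under it. Half-turn symmetric, 0.25-0.5 kg. Origin: underside centre, z up. Already on the board, long side along the board's x.
- board: Fixed plywood board, 230 x 230 mm, top 30 mm above the table. Origin: underside centre, z up. Four blue-tape outlines (inside 110 x 70 mm, 8 mm between neighbours) in a pinwheel, centres in board x, y (mm): (-59,-39) and (59,39), long side along y, empty; (-39,59) and (39,-59), long side along x, holding case_c and case_d.
- spot_near (a point): centre of the empty outline at board (-59, -39) mm, on the board's top face; axes as the board's, the outline's 110 mm side along y.
- spot_far (a point): centre of the empty outline at board (59, 39) mm, on the board's top face; axes as the board's, the outline's 110 mm side along y.
- rack: Fixed rack, 290 mm wide (y): deck rising 35 deg towards own +x, 70 mm above the origin, 14 mm lip at its low edge. A light bar along y (340 mm, 24 x 16 section, centre at x = 30, z = 249 mm) on posts at y = +-156 mm blocks a gripper coming straight down; one leaning with the cases clears it. Origin: on the table under the cases' middle.
- drill: bystander: blue and black cordless drill standing on its battery, battery 75 x 120 mm, 194 mm high, 1.2 kg. Origin: centre of the underside.
- tape_roll: bystander: roll of blue tape lying flat, 90 mm across, 25 mm high. Origin: centre of the underside.
- flange: bystander: white printed flange disc, 120 mm across and 6 mm thick with a 56 mm hub 30 mm high, lying flat. Origin: centre of the underside.
Mind the look-alikes: they are no part of the job. Leave any green or pink look-alike of the case_b alone. What is shaped like the case_a but purple is not meant.

How it is judged:
At the end, for the whole second after the job is handed in: case_a and case_b stand one in each empty outline, either way about: centre within 10 mm of the outline's centre, long side within 0.12 rad of it, flat on the board (height within 4 mm, tilt under 0.05 rad), at rest; case_c and case_d are upright within 12 mm of where they were ((((horizontal distance between case_a and spot_near below 0.01 m and z of case_a in the frame of board between 0.026 and 0.034 m and angle between the y axis of case_a and the y axis of board, either way round below 0.12 rad and angle between case_a's own z axis and vertical below 0.05 rad and linear speed of case_a below 0.02 m/s) and (horizontal distance between case_b and spot_far below 0.01 m and z of case_b in the frame of board between 0.026 and 0.034 m and angle between the y axis of case_b and the y axis of board, either way round below 0.12 rad and angle between case_b's own z axis and vertical below 0.05 rad and linear speed of case_b below 0.02 m/s)) or ((horizontal distance between case_a and spot_far below 0.01 m and z of case_a in the frame of board between 0.026 and 0.034 m and angle between the y axis of case_a and the y axis of board, either way round below 0.12 rad and angle between case_a's own z axis and vertical below 0.05 rad and linear speed of case_a below 0.02 m/s) and (horizontal distance between case_b and spot_near below 0.01 m and z of case_b in the frame of board between 0.026 and 0.034 m and angle between the y axis of case_b and the y axis of board, either way round below 0.12 rad and angle between case_b's own z axis and vertical below 0.05 rad and linear speed of case_b below 0.02 m/s))) and distance of each of case_c, case_d from where it was at the start of the episode below 0.012 m and angle between each of case_c, case_d's own z axis and vertical below 0.05 rad); the robot touches nothing.
It fails at once if a case is dropped: faster than 0.5 m/s when within 20 mm of the board's top ((horizontal distance between case_a and board below 0.12 m and z of case_a in the frame of board below 0.05 m and linear speed of case_a above 0.5 m/s) or (horizontal distance between case_b and board below 0.12 m and z of case_b in the frame of board below 0.05 m and linear speed of case_b above 0.5 m/s)).
It fails at once if a case is slammed onto the board (more than 60 N) (contact force between any of case_a, case_b and board above 60 N).
It fails at once if the drill, tape roll or flange is shifted more than 30 mm (distance of any of drill, tape_roll, flange from where it was at the start of the episode above 0.03 m).
It fails at once if a case already on the board is pushed more than 25 mm (distance of any of case_c, case_d from where it was at the start of the episode above 0.025 m).
It also fails if it takes over 61 s, if anything falls off the work surface, if the arm or the gripper's body presses on something with over 40 N, if the wrist force passes 120 N, or if a joint passes its speed limit or range.

## Working session

There is one attempt and no reset: what is moved stays moved. The work goes in short steps, Python scripts to look and compute and a tool call to move; the robot and the scene stay as the last step left them, time stands still between calls to the robot, and variables do not carry over. Pictures are saved under pics/ and viewed, and the job is handed in when it is done.

Besides the shell and the picture viewer there is one more tool, called after "Call:" as name([rows], argument=value, ...), one row to a line, values as JSON. send_rows: Moves the arm, as the interface text tells. Its arguments: {"type":"object","properties":{"steps":{"type":"array"},"newtons":{"type":"number"}},"required":["steps"]}

```bash
mkdir -p pics; ls; python3 - <<'E'
from rig import arm
import cv2,pickle
print(arm.get_obs())
for n in ["scene","top"]:
    f=arm.grab_frame(n); pickle.dump(f,open(n+".pkl","wb"))
    cv2.imwrite(f"pics/{n}0.png",f["color"][:,:,::-1])
    print({k:v for k,v in f.items() if k not in("color","range_z")})
E
```

```text
pics
{'clock': 0.0, 'qpos': array([ 1.11501686e+00,  2.76558640e-01,  1.50609901e+00,  9.29250217e-06,
        1.36070799e+00, -1.20974566e-01]), 'joint_vel': array([ 0.00062071, -0.00031209, -0.00076391,  0.00030216,  0.00076265,
        0.00056502]), 'joint_efforts': array([-6.42131927e-04, -4.04566491e+01, -2.37228101e+01,  6.98920176e-02,
        3.44637211e-02, -1.28719007e-04]), 'position': array([0.18867473, 0.54256805, 0.20463908]), 'eef_rot': array([-1.55648177,  0.26320028, -0.26239127]), 'contact_force': array([ 0.07297063, -0.19348861,  0.18251932]), 'moment': array([-0.01491372,  0.02490864,  0.03453829]), 'gripper_width': 0.09389386471836295}
{'fx': 484.18744024494373, 'fy': 484.18744024494373, 'cx': 253.24586409831596, 'cy': 188.40524992459106, 'dist': array([-0.15666827,  0.        ,  0.        ,  0.        ,  0.        ]), 'position': array([1.60675688, 0.80882572, 1.14057059]), 'orientation': array([-1.12387941, -2.2717985 ,  1.09824285]), 'shot': 1}
{'fx': 368.9664018473715, 'fy': 368.9664018473715, 'cx': 252.31093363240407, 'cy': 186.3940299518531, 'dist': array([-0.01478036,  0.        ,  0.        ,  0.        ,  0.        ]), 'position': array([ 0.43008669, -0.03190685,  1.32590636]), 'orientation': array([-2.19443044,  2.17310894, -0.06460437]), 'shot': 2}
```

View pics/scene0.png

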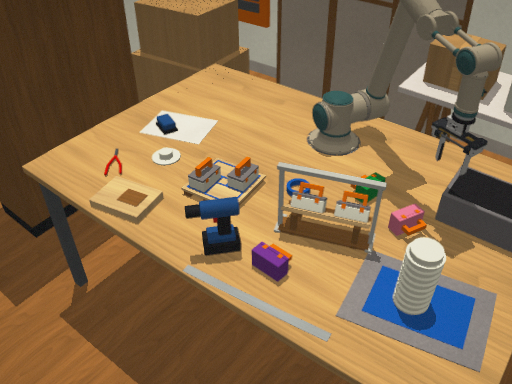

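View pics/top0.png

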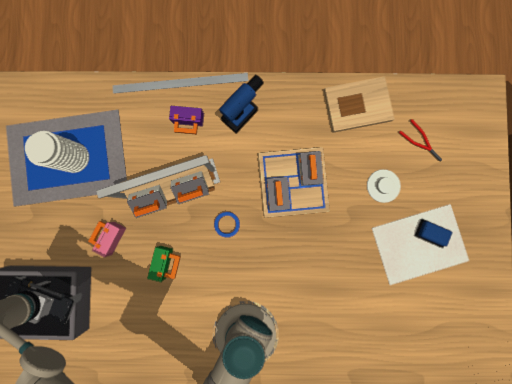

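The orange-handled white cases sit on the rack at top pixels (147,205) and (190,190). The look-alikes are purple (186,119), pink (106,238) and green (163,263). Cases c and d are already on the board at (310,166) and (278,192).

```bash
cat > h.py <<'E'
import numpy as np,cv2,pickle
from scipy.spatial.transform import Rotation as R
def cloud(f):
    K=np.array([[f["fx"],0,f["cx"]],[0,f["fy"],f["cy"]],[0,0,1]])
    H,W=f["range_z"].shape
    uv=np.stack(np.meshgrid(np.arange(W),np.arange(H)),-1).reshape(-1,1,2).astype(np.float32)
    n=cv2.undistortPoints(uv,K,f["dist"]).reshape(-1,2)
    z=f["range_z"].reshape(-1,1)
    P=np.hstack([n*z,z])
    P=R.from_rotvec(f["orientation"]).apply(P)+f["position"]
    P[z[:,0]==0]=np.nan
    return P.reshape(H,W,3)
def orange(f):
    h=cv2.cvtColor(f["color"],cv2.COLOR_RGB2HSV)
    return (h[...,0]>3)&(h[...,0]<16)&(h[...,1]>190)&(h[...,2]>110)
def comps(m,mn=12):
    n,l,s,c=cv2.connectedComponentsWithStats(m.astype(np.uint8),connectivity=4)
    return [(l==i,c[i]) for i in range(1,n) if s[i,4]>=mn]
def project(f,P):
    Rc=R.from_rotvec(f["orientation"]).inv()
    p=Rc.apply(np.atleast_2d(P)-f["position"])
    K=np.array([[f["fx"],0,f["cx"]],[0,f["fy"],f["cy"]],[0,0,1]])
    return cv2.projectPoints(p,np.zeros(3),np.zeros(3),K,f["dist"])[0][:,0]
E
python3 - <<'E'
from h import *
for n in ["top","scene"]:
    f=pickle.load(open(n+".pkl","rb"));P=cloud(f)
    print(n)
    for m,c in comps(orange(f)):
        p=P[m];p=p[~np.isnan(p[:,0])]
        ce=np.median(p,0);u,s,v=np.linalg.svd(p-p.mean(0),full_matrices=False)
        print(c.round(),m.sum(),ce.round(4),p.min(0).round(3),p.max(0).round(3),v[0].round(3))
# board: tape blue points near z=.03
f=pickle.load(open("top.pkl","rb"));P=cloud(f)
b=f["color"].astype(int)
m=(abs(P[...,2]-.03)<.006)
m[:, :240]=0;m[:,345:]=0;m[:135]=0;m[230:]=0
pts=P[m];print(m.sum(),np.median(pts,0))
print(cv2.minAreaRect((pts[:,:2]*1000).astype(np.float32)))
for n,r in [("top",(80,90,360,290)),("scene",(170,140,400,280))]:
    f=pickle.load(open(n+".pkl","rb"));x0,y0,x1,y1=r
    im=f["color"][y0:y1,x0:x1,::-1];s=min(800/(x1-x0),600/(y1-y0))
    cv2.imwrite(f"pics/{n}_crop.png",cv2.resize(im,None,fx=s,fy=s,interpolation=cv2.INTER_CUBIC))
E
```

```text
top
[193. 118.] 13 [0.7495 0.1855 0.0716] [0.745 0.182 0.068] [0.757 0.193 0.074] [-0.901 -0.309  0.305]
[185. 129.] 145 [0.7161 0.218  0.0433] [0.702 0.179 0.003] [0.742 0.258 0.051] [-0.091 -0.996 -0.015]
[313. 167.] 124 [ 0.5786 -0.2211  0.1155] [ 0.54  -0.233  0.098] [ 0.617 -0.211  0.122] [-0.997 -0.077 -0.004]
[278. 193.] 113 [ 0.49   -0.107   0.1155] [ 0.454 -0.117  0.087] [ 0.53  -0.098  0.123] [-0.995 -0.09   0.035]
[189. 195.] 167 [0.4798 0.1789 0.139 ] [0.46  0.142 0.117] [0.51  0.221 0.15 ] [-0.328  0.945 -0.011]
[146. 209.] 172 [0.4331 0.3188 0.139 ] [0.413 0.281 0.117] [0.463 0.364 0.149] [-0.324  0.946  0.014]
[ 96. 232.] 139 [0.3517 0.522  0.0427] [0.31  0.493 0.031] [0.39  0.547 0.05 ] [-0.895  0.445  0.008]
[ 98. 246.] 12 [0.308  0.5011 0.0729] [0.303 0.494 0.068] [0.313 0.507 0.075] [-0.258  0.85  -0.46 ]
[173. 266.] 161 [0.2373 0.246  0.0434] [0.197 0.227 0.025] [0.279 0.276 0.052] [-0.976  0.219  0.005]
[164. 256.] 16 [0.2754 0.2765 0.0727] [0.268 0.27  0.067] [0.279 0.28  0.075] [-0.92   0.386 -0.068]
[159. 274.] 18 [0.2158 0.2897 0.0716] [0.208 0.281 0.067] [0.
[... 934 characters left out ...]
12] [0.529 0.232 0.128] [-0.518 -0.251  0.818]
[343. 205.] 14 [0.4913 0.3108 0.1188] [0.485 0.305 0.114] [0.499 0.317 0.126] [-0.283 -0.651 -0.704]
[361. 209.] 14 [0.4748 0.368  0.1212] [0.469 0.363 0.114] [0.481 0.371 0.125] [-0.927  0.327  0.181]
[414. 227.] 193 [0.3612 0.5233 0.0406] [ 0.263  0.485 -0.004] [0.398 0.548 0.051] [ 0.912 -0.407  0.046]
[281. 252.] 99 [0.718  0.2323 0.0419] [ 0.682  0.157 -0.002] [0.765 0.262 0.072] [0.43  0.863 0.265]
[265. 246.] 12 [0.7534 0.1875 0.0699] [0.748 0.183 0.064] [0.76  0.194 0.073] [ 0.355 -0.882 -0.311]
2715 [ 0.52350664 -0.16492049  0.02996472]
((534.9724731445312, -166.62623596191406), (230.0580291748047, 230.17788696289062), 5.75535249710083)
```

```bash
python3 - <<'E'
from rig import arm
import cv2,pickle
f=arm.grab_frame("wrist");pickle.dump(f,open("wrist.pkl","wb"));cv2.imwrite("pics/w0.png",f["color"][:,:,::-1]);print(f["position"],f["orientation"],f["fx"])
E
```

```text
[0.1150499  0.56865428 0.38469879] [2.37126966 1.6873963  0.22496476] 286.05700609274925
```

View pics/top_crop.png

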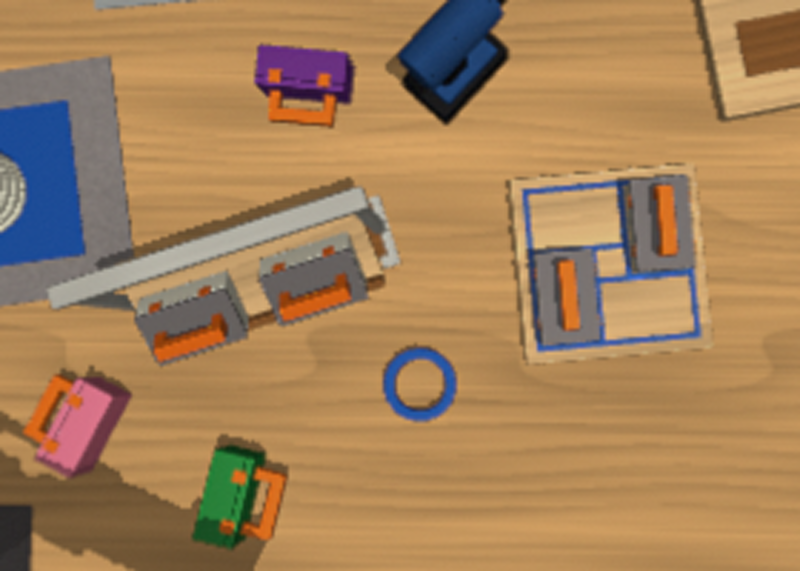

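View pics/scene_crop.png

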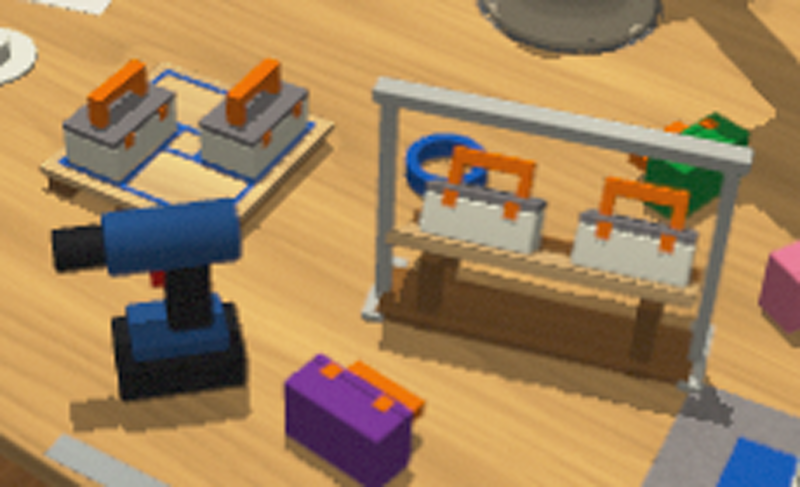

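View pics/w0.png

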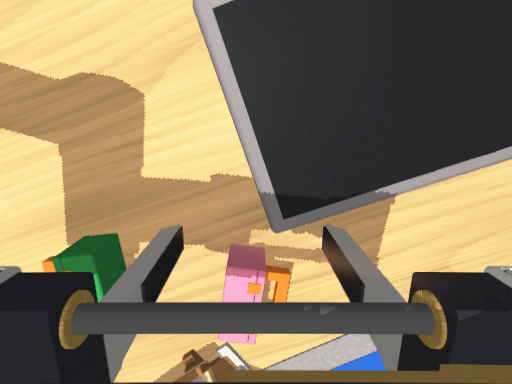

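```bash
python3 - <<'E'
from h import *
a=np.deg2rad(19.0)
for n in ["top","scene"]:
    f=pickle.load(open(n+".pkl","rb"));P=cloud(f)
    # rack deck/bar direction
    m=orange(f)
    for m,c in comps(m,100):
        p=P[m];p=p[~np.isnan(p[:,0])]
        ce=np.median(p,0)
        if not(.12<ce[2]<.15): continue
        p=p[p[:,2]>.105]
        u,s,v=np.linalg.svd(p[:,:2]-p[:,:2].mean(0),full_matrices=False);v=v[0]*np.sign(v[0][1]);
        a=np.arctan2(-v[0],v[1])
        print(n,c.round(),"yaw",np.rad2deg(a))
        a=np.deg2rad(18.9)
        Rc=R.from_euler('ZY',[a,-np.deg2rad(35)])
        q=Rc.inv().apply(p)
        for k in range(3): print("  ",np.percentile(q[:,k],[1,5,25,50,75,95,99]).round(4))
# bar yaw
f=pickle.load(open("top.pkl","rb"));P=cloud(f)
m=(abs(P[...,2]-.255)<.006);m[:,:95]=0;m[:,220:]=0;m[215:]=0
p=P[m];r=cv2.minAreaRect((p[:,:2]*1000).astype(np.float32));print(r)
print(R.from_rotvec([-1.55648177,  0.26320028, -0.26239127]).as_matrix().round(3))
E
```

```text
top [189. 195.] yaw 19.16300281082618
   [0.4889 0.49   0.4954 0.5015 0.5042 0.5057 0.5067]
   [-0.0244 -0.0224 -0.0081  0.015   0.0375  0.0509  0.0529]
   [-0.2061 -0.2001 -0.1837 -0.1779 -0.1764 -0.1739 -0.1724]
top [146. 209.] yaw 18.869748431814546
   [0.4896 0.4911 0.4957 0.5026 0.5046 0.5061 0.5073]
   [0.1238 0.1265 0.1395 0.1628 0.1851 0.1996 0.2011]
   [-0.2092 -0.2013 -0.1844 -0.1785 -0.1763 -0.1742 -0.1729]
scene [311. 188.] yaw 19.065386650719933
   [0.497  0.4988 0.5029 0.5054 0.5084 0.5111 0.5167]
   [-0.0221 -0.021  -0.0111  0.0155  0.0438  0.0536  0.0554]
   [-0.2134 -0.2104 -0.196  -0.1901 -0.185  -0.1808 -0.1797]
scene [355. 196.] yaw 18.319224095878624
   [0.4924 0.5004 0.5039 0.507  0.5092 0.5128 0.514 ]
   [0.1258 0.1281 0.1377 0.1639 0.1919 0.2023 0.2042]
   [-0.214  -0.2105 -0.1967 -0.1903 -0.185  -0.181  -0.1802]
((528.24755859375, 270.09332275390625), (24.836050033569336, 340.30682373046875), 18.51769256591797)
[[ 0.944 -0.001  0.329]
 [-0.329 -0.002  0.944]
 [-0.    -1.    -0.002]]
```

```bash
cat >> h.py <<'E'
YAW=np.deg2rad(18.75)
RCASE=R.from_euler('ZY',[YAW,-np.deg2rad(35)])
_R0=R.from_euler('ZY',[np.deg2rad(18.9),-np.deg2rad(35)])
HB=_R0.apply([.4975,.0148,-.184]); HA=_R0.apply([.4985,.163,-.184])
def tool(Rc): # tool axes from case rotation
    M=Rc.as_matrix(); return R.from_matrix(np.stack([-M[:,1],-M[:,2],M[:,0]],1))
def plan(pos,Rt,o=None):
    from rig import arm
    o=o or arm.get_obs()
    Rn=R.from_rotvec(o["eef_rot"])
    d=Rn.inv().apply(np.array(pos)-o["position"])
    w=(Rn.inv()*Rt).as_rotvec()
    print("t",round(o["clock"],2),"pos",o["position"].round(4),"q",o["qpos"].round(2),"F",o["contact_force"].round(1),"w",round(o["gripper_width"],4))
    print("shift mm",(d*1000).round(1),"deg",np.rad2deg(w).round(2)," UNITS",np.hstack([d/.25,w/(np.pi/2)]).round(4), "minrows",max(np.linalg.norm(d)/.0625,np.rad2deg(np.linalg.norm(w))/10.7).round(2))
def grasp(H,back=0): # TCP position with grasp point at H, backed off
    z=RCASE.apply([0,0,1]); return H+z*(back-.019)
E
python3 - <<'E'
from h import *
print(HA,HB,grasp(HA),grasp(HA,.11))
plan(grasp(HA,.11),tool(RCASE))
E
```

```text
[0.43338087 0.32066833 0.13520388] [0.48061045 0.18019314 0.1346303 ] [0.44370047 0.32417136 0.11963999] [0.38395542 0.30389065 0.20974671]
t 0.15 pos [0.1888 0.5427 0.2048] q [ 1.11  0.28  1.51 -0.    1.36 -0.12] F [ 0.6 -0.2 -0.1] w 0.0937
shift mm [ 262.8   -4.7 -161.4] deg [ 32.6   50.41 -15.86]  UNITS [ 1.0512 -0.019  -0.6457  0.3623  0.5601 -0.1763] minrows 5.8
```

Call:
send_rows([
  [[0.12, 0, -0.07, 0.04, 0.06, -0.02, -1], [0.25, 0, -0.15, 0.08, 0.13, -0.04, -1], [0.38, 0, -0.23, 0.13, 0.2, -0.06, -1], [0.5, -0.01, -0.31, 0.17, 0.27, -0.085, -1], [0.6, -0.01, -0.37, 0.2, 0.32, -0.1, -1]],
], newtons=25)

```text
clock: 0.78
position: [0.3003, 0.4048, 0.2079]
eef_rot: [-1.178, 0.469, -0.787]
contact_force: [0.8, -0.0, 0.6]
gripper_width: 0.0942
```

```bash
python3 - <<'E'
from h import *
plan(grasp(HA,.11),tool(RCASE))
E
```

```text
t 0.78 pos [0.3003 0.4048 0.2079] q [ 0.89 -0.    1.9  -0.16  0.93  0.24] F [ 0.8 -0.   0.6] w 0.0942
shift mm [130.9   6.1  -5.1] deg [14.42 21.54 -6.58]  UNITS [ 0.5236  0.0245 -0.0204  0.1602  0.2393 -0.0731] minrows 2.5
```

Call:
send_rows([
  [[0.14, 0.006, -0.005, 0.04, 0.06, -0.02, -1], [0.28, 0.012, -0.01, 0.08, 0.12, -0.04, -1], [0.42, 0.018, -0.015, 0.12, 0.18, -0.055, -1], [0.52, 0.0245, -0.02, 0.16, 0.239, -0.073, -1], [0.52, 0.0245, -0.02, 0.16, 0.239, -0.073, -1]],
])

```text
clock: 1.4
position: [0.3826, 0.3048, 0.2085]
eef_rot: [-0.835, 0.594, -1.139]
contact_force: [-0.3, -0.3, -0.3]
gripper_width: 0.0942
```

```bash
python3 - <<'E'
from h import *
from rig import arm
plan(grasp(HA,.11),tool(RCASE))
f=arm.grab_frame("wrist");pickle.dump(f,open("w1.pkl","wb"));cv2.imwrite("pics/w1.png",f["color"][:,:,::-1])
P=cloud(f)
for m,c in comps(orange(f),60):
    p=P[m];p=p[~np.isnan(p[:,0])]; p=p[p[:,2]>.105]
    if len(p)<30: continue
    q=RCASE.inv().apply(p)
    print(c.round(),np.median(p,0).round(4))
    for k in range(3): print("  ",np.percentile(q[:,k],[1,5,25,50,75,95,99]).round(4))
print("exp",RCASE.inv().apply([HA,HB]).round(4))
print(project(f,[HA,HB]))
E
```

```text
t 1.4 pos [0.3826 0.3048 0.2085] q [ 0.69 -0.12  2.13 -0.38  0.59  0.62] F [-0.3 -0.3 -0.3] w 0.0942
shift mm [ 1.3 -0.4  1.5] deg [0.25 0.21 0.01]  UNITS [ 0.0051 -0.0018  0.0062  0.0028  0.0023  0.0001] minrows 0.03
[254. 195.] [0.4263 0.3266 0.1406]
   [0.489  0.49   0.4929 0.4975 0.5017 0.5051 0.5058]
   [0.1354 0.1386 0.1539 0.1722 0.1898 0.203  0.2052]
   [-0.1799 -0.1781 -0.1773 -0.1768 -0.1763 -0.1756 -0.1752]
[253. 347.] [0.4824 0.1604 0.141 ]
   [0.4887 0.4899 0.4932 0.4976 0.502  0.5054 0.5056]
   [-0.0212 -0.0193 -0.0121 -0.0034  0.0058  0.0132  0.0148]
   [-0.1779 -0.1774 -0.1767 -0.1762 -0.1758 -0.1753 -0.175 ]
exp [[ 0.4981  0.1643 -0.1838]
 [ 0.4975  0.0161 -0.184 ]]
[[254.43449142 200.86094634]
 [252.92454824 327.54051903]]
```

View pics/w1.png

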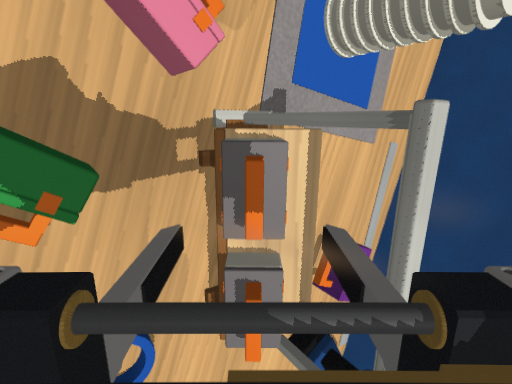

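Call:
send_rows([
  [[0.005, 0.1, 0.004, 0.003, 0.002, 0, -1], [0.005, 0.2, 0.004, 0.003, 0.002, 0, -1], [0.005, 0.3, 0.004, 0.003, 0.002, 0, -1], [0.005, 0.38, 0.004, 0.003, 0.002, 0, -1], [0.005, 0.438, 0.004, 0.003, 0.002, 0, -1]],
])

```text
clock: 2.08
position: [0.445, 0.3272, 0.1201]
eef_rot: [-0.827, 0.592, -1.14]
contact_force: [-0.1, -0.2, -0.3]
gripper_width: 0.0941
```

```bash
python3 - <<'E'
from h import *
from rig import arm
plan(grasp(HA),tool(RCASE))
f=arm.grab_frame("scene");pickle.dump(f,open("s1.pkl","wb"));cv2.imwrite("pics/s1.png",cv2.resize(f["color"][120:270,250:450,::-1],None,fx=4,fy=4))
E
```

```text
t 2.08 pos [0.445  0.3272 0.1201] q [ 0.63  0.1   2.2  -0.6   0.3   0.82] F [-0.1 -0.2 -0.3] w 0.0941
shift mm [ 2.5 -0.9 -2.1] deg [-0.14  0.09 -0.12]  UNITS [ 0.0099 -0.0038 -0.0082 -0.0016  0.001  -0.0013] minrows 0.05
```

View pics/s1.png

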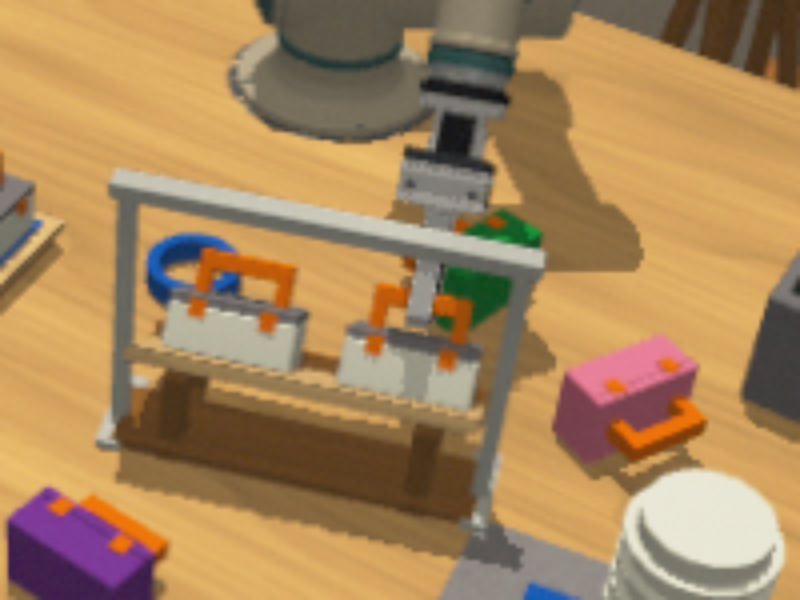

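Call:
send_rows([
  [[0.004, 0, -0.01, 0, 0, 0, -1], [0.004, 0, -0.01, 0, 0, 0, 1], [0.004, 0, -0.01, 0, 0, 0, 1], [0.004, 0, -0.01, 0, 0, 0, 1], [0.004, 0, -0.01, 0, 0, 0, 1]],
], newtons=25)

```text
clock: 2.75
position: [0.4425, 0.3243, 0.1195]
eef_rot: [-0.826, 0.593, -1.141]
contact_force: [0.3, -0.7, 0.5]
gripper_width: 0.0576
```

Call:
send_rows([
  [[0, 0, 0, 0, 0, 0, 1], [0, 0, 0, 0, 0, 0, 1]],
], newtons=35)

```text
clock: 3.0
position: [0.4425, 0.3242, 0.1191]
eef_rot: [-0.826, 0.593, -1.141]
contact_force: [0.3, -0.1, -0.2]
gripper_width: 0.0374
```

Call:
send_rows([
  [[0, 0, 0, 0, 0, 0, 1], [0, 0, 0, 0, 0, 0, 1], [0, 0, 0, 0, 0, 0, 1], [0, 0, 0, 0, 0, 0, 1]],
], newtons=35)

```text
clock: 3.5
position: [0.4427, 0.3244, 0.1193]
eef_rot: [-0.826, 0.593, -1.141]
contact_force: [1.8, 0.2, -0.7]
gripper_width: 0.0178
```

Call:
send_rows([
  [[0, -0.04, 0, 0, 0, 0, 1], [0, -0.12, 0, 0, 0, 0, 1], [0, -0.22, 0, 0, 0, 0, 1], [0, -0.32, 0, 0, 0, 0, 1], [0, -0.4, 0, 0, 0, 0, 1]],
], newtons=45)

```text
clock: 4.12
position: [0.3853, 0.3039, 0.1998]
eef_rot: [-0.831, 0.596, -1.141]
contact_force: [-0.5, 0.8, -3.6]
gripper_width: 0.0177
```

```bash
cat >> h.py <<'E'
BC=np.array([.53497,-.16663]);BY=np.deg2rad(5.755)
RB=R.from_euler('Z',BY)
def spot(x,y): return np.r_[BC+RB.as_matrix()[:2,:2]@[x,y],0.03]
NEAR=spot(-.059,-.039);FAR=spot(.059,.039)
def place(S,up=0): return S+[0,0,.078-.019+up]
E
python3 - <<'E'
from h import *
from rig import arm
print(NEAR,FAR)
plan(place(FAR,.11),tool(RB))
f=arm.grab_frame("scene");pickle.dump(f,open("s2.pkl","wb"));cv2.imwrite("pics/s2.png",cv2.resize(f["color"][100:270,220:440,::-1],None,fx=3.5,fy=3.5))
E
```

```text
[ 0.48017809 -0.21134965  0.03      ] [ 0.58976191 -0.12191035  0.03      ]
t 4.12 pos [0.3853 0.3039 0.1998] q [ 0.69 -0.11  2.14 -0.39  0.56  0.63] F [-0.5  0.8 -3.6] w 0.0177
shift mm [469.   32.9  46.1] deg [-34.75  12.59  -3.98]  UNITS [ 1.8759  0.1318  0.1843 -0.3861  0.1399 -0.0442] minrows 7.56
```

View pics/s2.png

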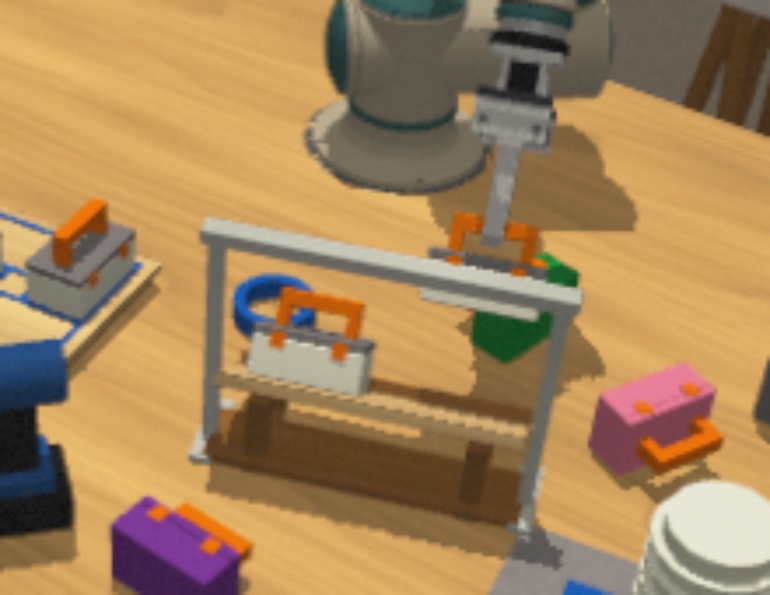

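```bash
python3 - <<'E'
from h import *
from rig import arm
o=arm.get_obs()
Rn=R.from_rotvec(o["eef_rot"]);Rt=tool(RB)
plan([.39,.06,.24],Rn*R.from_rotvec((Rn.inv()*Rt).as_rotvec()*.5))
E
```

```text
t 4.17 pos [0.3853 0.3043 0.202 ] q [ 0.69 -0.11  2.14 -0.39  0.56  0.63] F [-0.5 -0.3 -2.2] w 0.0173
shift mm [232.8 -74.1 -38.7] deg [-17.47   6.3   -2.04]  UNITS [ 0.931  -0.2964 -0.1547 -0.1941  0.07   -0.0227] minrows 3.96
```

Call:
send_rows([
  [[0.09, -0.06, -0.02, -0.02, 0.007, 0, 1], [0.27, -0.13, -0.05, -0.06, 0.02, -0.007, 1], [0.48, -0.2, -0.08, -0.1, 0.035, -0.012, 1], [0.7, -0.25, -0.12, -0.15, 0.053, -0.018, 1], [0.9, -0.296, -0.155, -0.19, 0.07, -0.022, 1]],
])

```text
clock: 4.8
position: [0.3888, 0.067, 0.2385]
eef_rot: [-1.037, 0.86, -1.149]
contact_force: [1.9, -0.4, -3.8]
gripper_width: 0.0179
```

```bash
python3 - <<'E'
from h import *
plan(place(FAR,.11),tool(RB))
E
```

```text
t 4.8 pos [0.3888 0.067  0.2385] q [-0.13 -0.21  1.98  0.14  1.09 -0.39] F [ 1.9 -0.4 -3.8] w 0.0179
shift mm [228.1  81.  138.1] deg [-17.74   6.28  -2.17]  UNITS [ 0.9123  0.3242  0.5523 -0.1971  0.0697 -0.0241] minrows 4.46
```

Call:
send_rows([
  [[0.15, 0.05, 0.09, -0.03, 0.01, -0.004, 1], [0.35, 0.12, 0.21, -0.075, 0.027, -0.009, 1], [0.55, 0.19, 0.33, -0.12, 0.042, -0.014, 1], [0.75, 0.26, 0.45, -0.16, 0.057, -0.02, 1], [0.91, 0.32, 0.55, -0.197, 0.07, -0.024, 1]],
])

```text
clock: 5.42
position: [0.5914, -0.1213, 0.1989]
eef_rot: [-1.255, 1.136, -1.135]
contact_force: [0.5, -0.4, -2.2]
gripper_width: 0.0175
```

Call:
send_rows([
  [[0, 0, 0, 0, 0, 0, 1], [0, 0, 0, 0, 0, 0, 1]],
])

```text
clock: 5.68
position: [0.5892, -0.1191, 0.1991]
eef_rot: [-1.254, 1.136, -1.133]
contact_force: [0.0, 0.5, -3.6]
gripper_width: 0.0174
```

```bash
cat >> h.py <<'E'
def handle(f,yaw,lo,hi,near,rad=.12):
    P=cloud(f)
    for m,c in comps(orange(f),15):
        p=P[m];p=p[~np.isnan(p[:,0])];p=p[(p[:,2]>lo)&(p[:,2]<hi)]
        if len(p)<15 or np.linalg.norm(np.median(p,0)[:2]-near[:2])>rad: continue
        q=R.from_euler('Z',yaw).inv().apply(p-[near[0],near[1],0])
        v=np.linalg.svd(p[:,:2]-p[:,:2].mean(0),full_matrices=False)[2][0]
        print(c.round(),len(p),"med",np.median(p,0).round(4),"axis",v.round(3))
        for k in range(3): print("   ","xyz"[k],(np.percentile(q[:,k],[1,5,50,95,99])*1000).round(1))
E
python3 - <<'E'
from h import *
from rig import arm
plan(place(FAR,.11),tool(RB))
for n in ["wrist","top","scene"]:
    f=arm.grab_frame(n);pickle.dump(f,open(n+"3.pkl","wb"));print(n)
    handle(f,BY,.1,.3,FAR)
    im=f["color"][:,:,::-1]
    if n=="scene": im=cv2.resize(im[100:260,140:340],None,fx=4,fy=4-.25)
    if n=="top": im=cv2.resize(im[110:240,210:360],None,fx=4,fy=4)
    cv2.imwrite(f"pics/{n}3.png",im)
E
```

```text
t 5.67 pos [ 0.5892 -0.1191  0.1991] q [-0.32  0.32  1.46  0.    1.37 -0.42] F [ 0.   0.5 -3.6] w 0.0174
shift mm [2.8 0.1 0.3] deg [ 0.02  0.02 -0.11]  UNITS [ 0.0112  0.0006  0.0012  0.0002  0.0002 -0.0013] minrows 0.05
wrist
[151. 180.] 1531 med [ 0.492  -0.1079  0.1169] axis [0.995 0.097]
    x [-134.2 -131.1  -96.   -60.3  -57.1]
    y [15.3 15.7 23.8 31.3 31.7]
    z [114.3 115.5 116.9 118.1 118.5]
[201. 184.] 20 med [ 0.5498 -0.0893  0.185 ] axis [ 0.099 -0.995]
    x [-37.2 -37.1 -36.7 -36.3 -36.3]
    y [29.7 30.1 36.4 40.1 40.2]
    z [183.9 183.9 185.  185.9 186.2]
[304. 186.] 20 med [ 0.6212 -0.0836  0.1852] axis [ 0.118 -0.993]
    x [34.9 34.9 35.1 35.4 35.4]
    y [28.5 28.9 34.9 40.5 40.6]
    z [183.7 183.9 185.2 186.3 186.7]
[253. 208.] 1363 med [ 0.5862 -0.0907  0.2251] axis [ 0.234 -0.972]
    x [-9.4 -8.4 -0.4  7.   7.7]
    y [16.7 18.8 31.5 42.8 43.4]
    z [222.4 223.7 225.1 226.  226.5]
[252. 273.] 1660 med [ 0.5899 -0.1321  0.225 ] axis [ 0.11  -0.994]
    x [-16.4  -8.6  -0.9   7.1  15.5]
    y [-104.   -28.7  -10.2    7.5    9.5]
    z [117.1 223.8 225.  2
[... 726 characters left out ...]

[214. 150.] 39 med [ 0.5999 -0.1464  0.2104] axis [0.883 0.469]
    x [-5.4 -0.7  8.1 13.1 14.2]
    y [-32.7 -32.4 -25.5 -18.8 -17.9]
    z [191.1 192.1 210.4 224.5 226.4]
[228. 153.] 90 med [ 0.5918 -0.0863  0.2182] axis [0.02 1.  ]
    x [-8.7 -6.9  5.8 11.7 12.6]
    y [ 7.4 13.3 35.1 47.5 48.9]
    z [191.  192.7 218.2 225.7 226.4]
[246. 162.] 51 med [ 0.4799 -0.1019  0.1125] axis [0.973 0.232]
    x [-131.6 -128.8 -107.2  -78.9  -75.3]
    y [16.4 18.4 30.7 36.4 37.5]
    z [102.5 103.1 112.5 116.  117.1]
[199. 168.] 55 med [ 0.6083 -0.2164  0.111 ] axis [0.982 0.188]
    x [-27.5 -20.5   9.4  22.3  23.5]
    y [-105.1 -103.5  -95.3  -87.2  -86.1]
    z [101.3 102.9 111.  116.5 118.3]
```

View pics/wrist3.png

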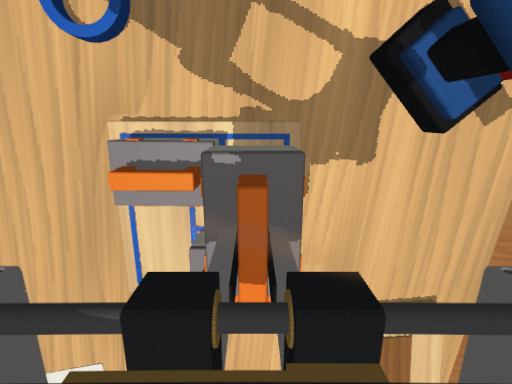

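View pics/scene3.png

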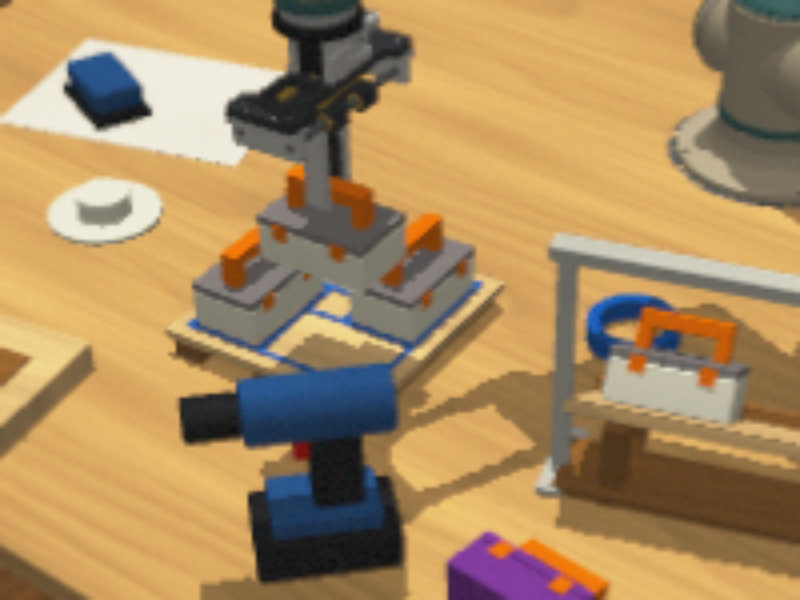

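View pics/top3.png

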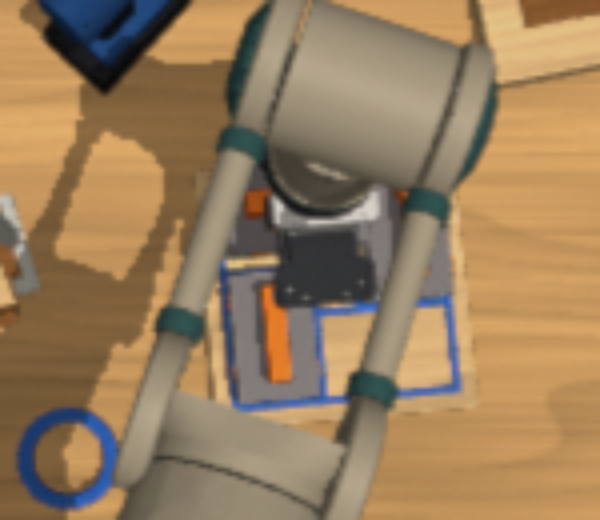

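Call:
send_rows([
  [[0.008, 0.04, 0.003, 0, 0, -0.001, 1], [0.0176, 0.13, 0.006, 0, 0, -0.001, 1], [0.0176, 0.24, 0.006, 0, 0, -0.001, 1], [0.0176, 0.34, 0.006, 0, 0, -0.001, 1], [0.0176, 0.39, 0.006, 0, 0, -0.001, 1]],
])

```text
clock: 6.45
position: [0.5912, -0.1235, 0.1019]
eef_rot: [-1.255, 1.133, -1.136]
contact_force: [-0.5, -0.0, -4.2]
gripper_width: 0.0178
```

```bash
python3 - <<'E'
from h import *
from rig import arm
plan(place(FAR),tool(RB))
for n in ["wrist","scene"]:
    f=arm.grab_frame(n);pickle.dump(f,open(n+"4.pkl","wb"));print(n)
    handle(f,BY,.05,.3,FAR,.07)
    im=f["color"][:,:,::-1]
    if n=="scene": im=cv2.resize(im[100:260,140:340],None,fx=4,fy=4-.25)
    cv2.imwrite(f"pics/{n}4.png",im)
E
```

```text
t 6.45 pos [ 0.5912 -0.1235  0.1019] q [-0.32  0.39  1.6  -0.    1.15 -0.42] F [-0.5 -0.  -4.2] w 0.0178
shift mm [-1.7 12.9 -1.3] deg [-0.06  0.03  0.06]  UNITS [-0.007   0.0515 -0.005  -0.0006  0.0003  0.0007] minrows 0.21
wrist
[304. 186.] 20 med [ 0.6233 -0.0886  0.0879] axis [-0.148  0.989]
    x [36.4 36.4 36.7 37.1 37.2]
    y [23.  23.4 29.8 35.9 36.1]
    z [86.6 86.9 87.9 88.6 88.6]
[201. 186.] 16 med [ 0.5519 -0.0952  0.088 ] axis [ 0.047 -0.999]
    x [-35.3 -35.2 -34.9 -34.7 -34.6]
    y [25.1 25.4 30.3 35.2 35.5]
    z [87.  87.2 88.  88.6 88.9]
[253. 208.] 1371 med [ 0.5882 -0.095   0.1277] axis [ 0.208 -0.978]
    x [-7.9 -6.9  1.1  8.5  9.2]
    y [12.5 14.4 27.  38.4 39. ]
    z [124.8 126.3 127.7 128.7 129.1]
[252. 273.] 1608 med [ 0.5918 -0.1358  0.1278] axis [ 0.133 -0.991]
    x [-7.4 -6.7  0.6  8.5  9.2]
    y [-33.9 -32.3 -14.2   3.    5. ]
    z [126.4 126.8 127.8 128.7 129.1]
[205. 264.] 15 med [ 0.5581 -0.1551  0.0876] axis [ 0.05  -0.999]
    x [-35.2 -35.1 -34.9 -34.5 -34.5]
    y [-36.4 -35.7 -29.9 -24.8 -24.4]
    z [87.  87.1 87.6 88.6 88.7]
scene
[214. 173.] 30 med [ 0.6026 -0.151   0.1104] axis [0.061 0.998]
    x [ 2.8  4.6  9.6 13.9 15. ]
    y [-37.2 -36.4 -29.8 -24.1 -23.4]
    z [ 89.9  92.3 110.4 124.4 124.9]
[228. 176.] 80 med [ 0.5948 -0.0897  0.1172] axis [0.029 1.   ]
    x [-6.2 -2.5  8.1 14.4 16.1]
    y [ 4.1  7.8 31.7 42.1 43.2]
    z [ 92.2  94.  117.2 126.1 127. ]
```

View pics/wrist4.png

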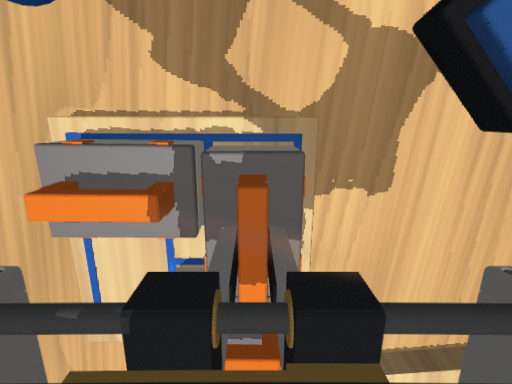

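View pics/scene4.png

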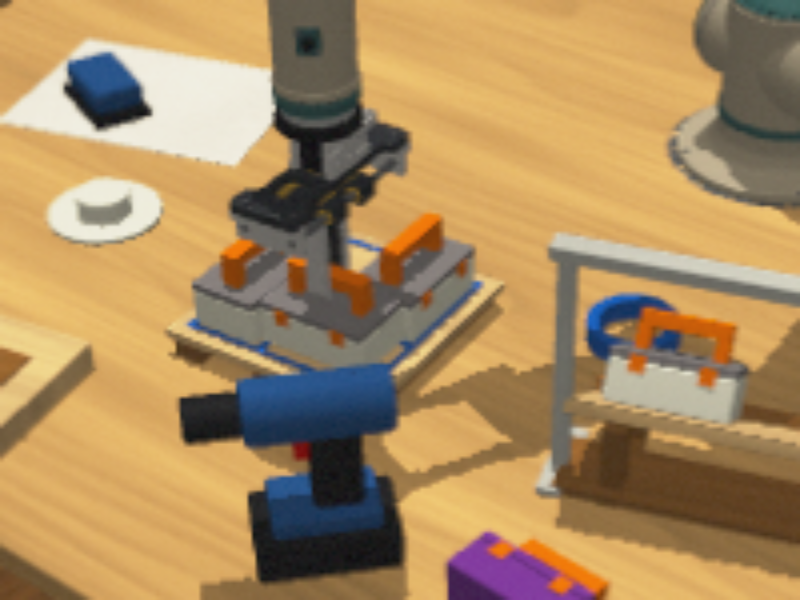

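Call:
send_rows([
  [[0, 0.01, 0, 0, 0, 0, 1], [0, 0.02, 0, 0, 0, 0, 1], [0, 0.03, 0, 0, 0, 0, 1], [0, 0.037, 0, 0, 0, 0, 1], [0, 0.042, 0, 0, 0, 0, 1]],
])

```text
clock: 7.18
position: [0.5927, -0.1241, 0.0926]
eef_rot: [-1.254, 1.132, -1.138]
contact_force: [-0.2, 0.3, -4.5]
gripper_width: 0.0179
```

Call:
send_rows([
  [[0, 0.002, 0, 0, 0, 0, 1], [0, 0.004, 0, 0, 0, 0, 1]],
])

```text
clock: 7.42
position: [0.5927, -0.1241, 0.0917]
eef_rot: [-1.254, 1.132, -1.138]
contact_force: [0.5, -0.6, -3.5]
gripper_width: 0.0175
```

Call:
send_rows([
  [[0, 0.004, -0.004, 0, 0, 0, 1], [0, 0.007, -0.004, 0, 0, 0, 1], [0, 0.01, -0.004, 0, 0, 0, 1]],
])

```text
clock: 7.8
position: [0.5928, -0.1242, 0.0911]
eef_rot: [-1.252, 1.129, -1.139]
contact_force: [0.7, 2.1, 8.6]
gripper_width: 0.0178
```

Call:
send_rows([
  [[0, 0, 0, 0, 0, 0, 0.5], [0, 0, 0, 0, 0, 0, 0.2], [0, 0, 0, 0, 0, 0, -0.1], [0, 0, 0, 0, 0, 0, -0.2], [0, 0, 0, 0, 0, 0, -0.2]],
])

```text
clock: 8.43
position: [0.5916, -0.1243, 0.089]
eef_rot: [-1.254, 1.132, -1.138]
contact_force: [-0.2, 0.5, 0.4]
gripper_width: 0.0561
```

```bash
python3 - <<'E'
from h import *
from rig import arm
plan(place(FAR),tool(RB))
for n in ["wrist"]:
    f=arm.grab_frame(n);pickle.dump(f,open(n+"5.pkl","wb"));print(n)
    handle(f,BY,.05,.3,FAR,.07)
    im=f["color"][:,:,::-1]
    cv2.imwrite(f"pics/{n}5.png",im)
E
```

```text
t 8.43 pos [ 0.5916 -0.1243  0.089 ] q [-0.32  0.4   1.62 -0.    1.12 -0.42] F [-0.2  0.5  0.4] w 0.0561
shift mm [-2.5  0.  -1.5] deg [-0.16 -0.    0.11]  UNITS [-0.0101  0.0002 -0.0062 -0.0017 -0.      0.0012] minrows 0.05
wrist
[255. 203.] 1652 med [ 0.5897 -0.0924  0.1166] axis [ 0.156 -0.988]
    x [-5.9 -5.2  2.6 10.4 11. ]
    y [13.2 15.1 29.4 38.2 38.3]
    z [ 84.   92.  116.6 117.8 118.2]
[306. 186.] 22 med [ 0.6249 -0.0882  0.077 ] axis [ 0.095 -0.995]
    x [37.9 37.9 38.4 38.6 38.7]
    y [22.6 23.2 30.1 34.5 35. ]
    z [76.  76.3 77.  77.9 78. ]
[255. 274.] 1584 med [ 0.5937 -0.1366  0.1169] axis [ 0.189 -0.982]
    x [-5.8 -5.1  2.6 10.5 11.3]
    y [-33.7 -32.1 -15.    1.4   3.6]
    z [115.3 115.9 116.9 117.9 118.2]
```

View pics/wrist5.png

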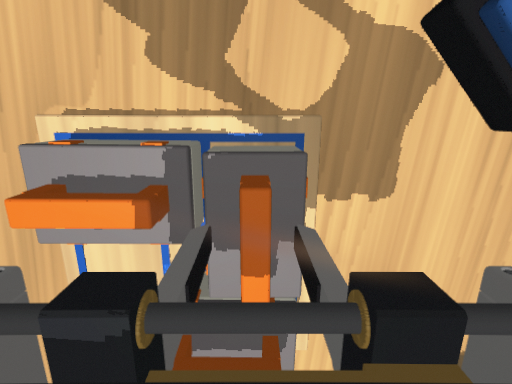

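Call:
send_rows([
  [[0, -0.05, 0, 0, 0, 0, -0.2], [0, -0.18, 0, 0, 0, 0, -0.2], [0, -0.34, 0, 0, 0, 0, -0.2], [0, -0.48, 0, 0, 0, 0, -0.2], [0, -0.6, 0, 0, 0, 0, -0.2]],
])

```text
clock: 9.1
position: [0.5915, -0.1241, 0.2419]
eef_rot: [-1.253, 1.13, -1.139]
contact_force: [0.1, 0.1, -0.3]
gripper_width: 0.0565
```

```bash
python3 - <<'E'
from h import *
from rig import arm
for n in ["wrist"]:
    f=arm.grab_frame(n);pickle.dump(f,open(n+"6.pkl","wb"));print(n)
    handle(f,BY,.09,.3,FAR,.2)
    cv2.imwrite(f"pics/{n}6.png",f["color"][:,:,::-1])
o=arm.get_obs();Rn=R.from_rotvec(o["eef_rot"]);Rt=tool(RCASE)
plan([.40,.04,.25],Rn*R.from_rotvec((Rn.inv()*Rt).as_rotvec()*.5))
E
```

```text
wrist
[253. 187.] 1074 med [ 0.5923 -0.1206  0.117 ] axis [ 0.093 -0.996]
    x [-5.6 -5.3  2.3 10.1 11. ]
    y [-39.1 -35.7   1.3  34.3  37.3]
    z [115.1 115.7 117.  118.1 118.6]
[162. 167.] 1197 med [ 0.4916 -0.1082  0.1167] axis [0.996 0.085]
    x [-133.8 -130.7  -96.1  -60.5  -57.1]
    y [14.5 15.7 23.5 31.1 31.9]
    z [114.8 115.3 116.7 118.  118.4]
[236. 268.] 847 med [ 0.5815 -0.2202  0.1171] axis [0.997 0.076]
    x [-53.6 -50.3 -17.9  15.5  19. ]
    y [-105.9 -105.2  -97.1  -90.2  -89.5]
    z [113.5 115.  117.1 118.3 118.9]
t 9.15 pos [ 0.5936 -0.1247  0.246 ] q [-0.32  0.3   1.37 -0.    1.46 -0.42] F [ 0.6 -0.6  2.1] w 0.0563
shift mm [-183.3   -7.2 -176. ] deg [17.1  -6.22  2.18]  UNITS [-0.7332 -0.0287 -0.7039  0.19   -0.0691  0.0243] minrows 4.07
```

View pics/wrist6.png

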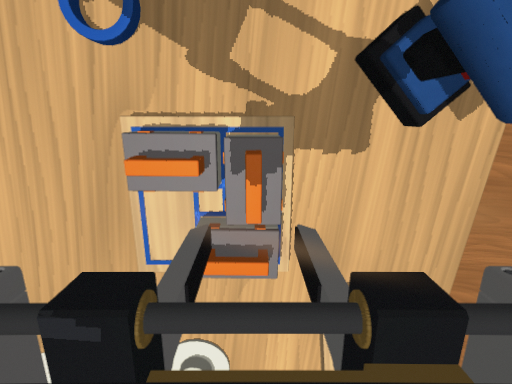

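Call:
send_rows([
  [[-0.1, -0.005, -0.1, 0.03, -0.01, 0.003, -1], [-0.28, -0.01, -0.27, 0.07, -0.026, 0.01, -1], [-0.46, -0.02, -0.44, 0.12, -0.043, 0.015, -1], [-0.63, -0.025, -0.6, 0.16, -0.058, 0.02, -1], [-0.73, -0.03, -0.7, 0.19, -0.069, 0.024, -1]],
])

```text
clock: 9.78
position: [0.3957, 0.0416, 0.2455]
eef_rot: [-1.044, 0.864, -1.148]
contact_force: [1.1, 0.3, 0.0]
gripper_width: 0.0939
```

```bash
python3 - <<'E'
from h import *
plan(grasp(HB,.11),tool(RCASE))
E
```

```text
t 9.78 pos [0.3957 0.0416 0.2455] q [-0.21 -0.21  1.96  0.16  1.12 -0.47] F [1.1 0.3 0. ] w 0.0939
shift mm [-110.7   54.9   46.2] deg [17.48 -6.31  1.88]  UNITS [-0.443   0.2195  0.185   0.1942 -0.0701  0.0209] minrows 2.11
```

Call:
send_rows([
  [[-0.09, 0.03, 0.03, 0.04, -0.014, 0.004, -1], [-0.2, 0.08, 0.07, 0.085, -0.03, 0.009, -1], [-0.31, 0.14, 0.12, 0.13, -0.048, 0.014, -1], [-0.4, 0.19, 0.16, 0.175, -0.062, 0.019, -1], [-0.443, 0.219, 0.185, 0.194, -0.07, 0.021, -1]],
])

```text
clock: 10.4
position: [0.4327, 0.1627, 0.2084]
eef_rot: [-0.831, 0.596, -1.141]
contact_force: [-0.5, 0.2, -0.5]
gripper_width: 0.094
```

Call:
send_rows([
  [[0, 0, 0, 0, 0, 0, -1]],
])

```text
clock: 10.52
position: [0.433, 0.1623, 0.2084]
eef_rot: [-0.833, 0.597, -1.14]
contact_force: [0.3, -0.3, -0.6]
gripper_width: 0.0941
```

```bash
python3 - <<'E'
from h import *
from rig import arm
plan(grasp(HB,.11),tool(RCASE))
f=arm.grab_frame("wrist");pickle.dump(f,open("w7.pkl","wb"));cv2.imwrite("pics/w7.png",f["color"][:,:,::-1])
P=cloud(f)
for m,c in comps(orange(f),60):
    p=P[m];p=p[~np.isnan(p[:,0])]; p=p[p[:,2]>.105]
    if len(p)<30: continue
    q=RCASE.inv().apply(p)
    print(c.round(),np.median(p,0).round(4))
    for k in range(3): print("  ",np.percentile(q[:,k],[1,5,25,50,75,95,99]).round(4))
print("exp",RCASE.inv().apply([HA,HB]).round(4))
E
```

```text
t 10.53 pos [0.433  0.1623 0.2084] q [ 0.09 -0.21  2.19  0.24  0.58 -0.4 ] F [ 0.3 -0.3 -0.6] w 0.0941
shift mm [-1.6 -1.3 -0.7] deg [ 0.23 -0.   -0.03]  UNITS [-0.0065 -0.0054 -0.0027  0.0025 -0.     -0.0003] minrows 0.04
[252. 194.] [0.4741 0.1845 0.1405]
   [0.4887 0.489  0.4926 0.4973 0.5012 0.5048 0.5052]
   [-0.0153 -0.0119  0.0036  0.0224  0.0401  0.0539  0.0561]
   [-0.1806 -0.1777 -0.1769 -0.1764 -0.176  -0.1753 -0.1748]
exp [[ 0.4981  0.1643 -0.1838]
 [ 0.4975  0.0161 -0.184 ]]
```

View pics/w7.png

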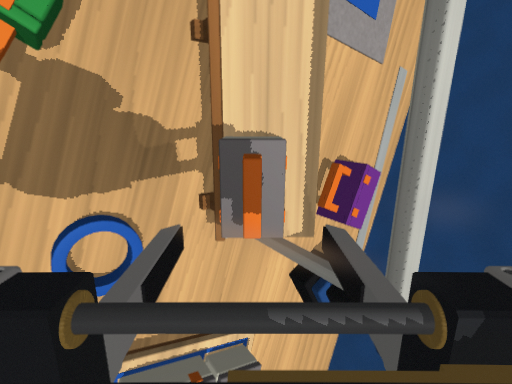

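Call:
send_rows([
  [[-0.006, 0.1, -0.006, 0.002, 0, 0, -1], [-0.006, 0.2, -0.006, 0.002, 0, 0, -1], [-0.006, 0.3, -0.006, 0.002, 0, 0, -1], [-0.006, 0.38, -0.006, 0.002, 0, 0, -1], [-0.006, 0.43, -0.006, 0.002, 0, 0, -1]],
])

```text
clock: 11.2
position: [0.4921, 0.182, 0.1203]
eef_rot: [-0.828, 0.595, -1.144]
contact_force: [1.2, 0.1, 0.4]
gripper_width: 0.0938
```

```bash
python3 - <<'E'
from h import *
from rig import arm
plan(grasp(HB),tool(RCASE))
f=arm.grab_frame("wrist");cv2.imwrite("pics/w8.png",f["color"][:,:,::-1])
E
```

```text
t 11.2 pos [0.4921 0.182  0.1203] q [ 0.14  0.03  2.27  0.42  0.26 -0.56] F [1.2 0.1 0.4] w 0.0938
shift mm [-2.   0.7 -1.1] deg [-0.06 -0.12  0.08]  UNITS [-0.0081  0.0027 -0.0045 -0.0007 -0.0013  0.0009] minrows 0.04
```

View pics/w8.png

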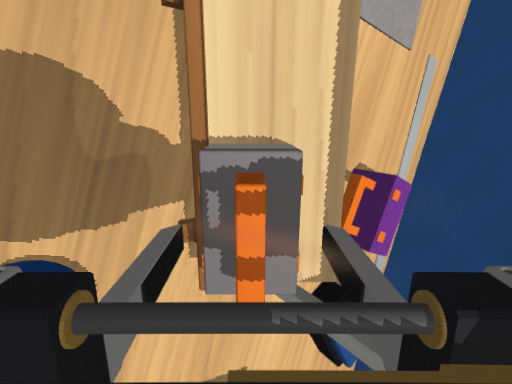

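Call:
send_rows([
  [[-0.01, 0.003, -0.007, 0, 0, 0, -1], [-0.01, 0.003, -0.007, 0, 0, 0, 1], [-0.01, 0.003, -0.007, 0, 0, 0, 1], [-0.01, 0.003, -0.007, 0, 0, 0, 1], [-0.01, 0.003, -0.007, 0, 0, 0, 1]],
], newtons=35)

```text
clock: 11.88
position: [0.4892, 0.1845, 0.1191]
eef_rot: [-0.828, 0.594, -1.143]
contact_force: [0.5, 0.3, -0.4]
gripper_width: 0.0572
```

Call:
send_rows([
  [[0, 0, 0, 0, 0, 0, 1], [0, 0, 0, 0, 0, 0, 1], [0, 0, 0, 0, 0, 0, 1], [0, 0, 0, 0, 0, 0, 1], [0, 0, 0, 0, 0, 0, 1]],
], newtons=35)

```text
clock: 12.5
position: [0.4897, 0.1845, 0.1191]
eef_rot: [-0.827, 0.594, -1.144]
contact_force: [2.1, 1.4, -0.2]
gripper_width: 0.0176
```

Call:
send_rows([
  [[0, -0.04, 0, 0, 0, 0, 1], [0, -0.12, 0, 0, 0, 0, 1], [0, -0.22, 0, 0, 0, 0, 1], [0, -0.34, 0, 0, 0, 0, 1], [0, -0.46, 0, 0, 0, 0, 1]],
], newtons=45)

```text
clock: 13.12
position: [0.4227, 0.1627, 0.2111]
eef_rot: [-0.834, 0.599, -1.141]
contact_force: [0.1, -0.4, -4.6]
gripper_width: 0.0172
```

```bash
python3 - <<'E'
from h import *
from rig import arm
o=arm.get_obs();Rn=R.from_rotvec(o["eef_rot"]);Rt=tool(RB)
plan([.40,-.04,.25],Rn*R.from_rotvec((Rn.inv()*Rt).as_rotvec()*.6))
E
```

```text
t 13.12 pos [0.4227 0.1627 0.2111] q [ 0.1  -0.23  2.2   0.23  0.6  -0.38] F [ 0.1 -0.4 -4.6] w 0.0172
shift mm [184.7 -81.3 -48.9] deg [-20.71   7.52  -2.37]  UNITS [ 0.7387 -0.3254 -0.1958 -0.2301  0.0836 -0.0263] minrows 3.32
```

Call:
send_rows([
  [[0.07, -0.06, -0.02, -0.02, 0.008, 0, 1], [0.21, -0.14, -0.05, -0.065, 0.024, -0.007, 1], [0.39, -0.21, -0.1, -0.12, 0.044, -0.014, 1], [0.58, -0.28, -0.15, -0.18, 0.065, -0.02, 1], [0.738, -0.325, -0.195, -0.23, 0.083, -0.026, 1]],
])

```text
clock: 13.75
position: [0.4013, -0.0412, 0.2512]
eef_rot: [-1.085, 0.919, -1.151]
contact_force: [0.8, 0.1, -4.4]
gripper_width: 0.0175
```

```bash
python3 - <<'E'
from h import *
plan(place(NEAR,.11),tool(RB))
E
```

```text
t 13.75 pos [ 0.4013 -0.0412  0.2512] q [-0.43 -0.15  1.89  0.16  1.22 -0.66] F [ 0.8  0.1 -4.4] w 0.0175
shift mm [182.7  58.7  32.5] deg [-13.91   4.86  -1.58]  UNITS [ 0.7309  0.2349  0.1301 -0.1546  0.054  -0.0175] minrows 3.11
```

Call:
send_rows([
  [[0.12, 0.02, 0.02, -0.03, 0.01, -0.003, 1], [0.29, 0.07, 0.05, -0.07, 0.022, -0.008, 1], [0.46, 0.13, 0.08, -0.11, 0.035, -0.012, 1], [0.62, 0.19, 0.11, -0.14, 0.048, -0.016, 1], [0.731, 0.235, 0.13, -0.1546, 0.054, -0.0175, 1]],
])

```text
clock: 14.38
position: [0.4825, -0.2102, 0.1977]
eef_rot: [-1.254, 1.134, -1.133]
contact_force: [0.4, 0.8, -4.4]
gripper_width: 0.0174
```

Call:
send_rows([
  [[0, 0, 0, 0, 0, 0, 1], [0, 0, 0, 0, 0, 0, 1]],
])

```text
clock: 14.62
position: [0.4816, -0.2081, 0.1988]
eef_rot: [-1.252, 1.133, -1.132]
contact_force: [0.3, 0.9, -4.4]
gripper_width: 0.0177
```

```bash
python3 - <<'E'
from h import *
from rig import arm
plan(place(NEAR,.11),tool(RB))
for n in ["wrist","scene"]:
    f=arm.grab_frame(n);pickle.dump(f,open(n+"9.pkl","wb"));print(n)
    handle(f,BY,.05,.3,NEAR,.07)
    im=f["color"][:,:,::-1]
    if n=="scene": im=cv2.resize(im[100:260,140:340],None,fx=4,fy=4-.25)
    cv2.imwrite(f"pics/{n}9.png",im)
E
```

```text
t 14.62 pos [ 0.4816 -0.2081  0.1988] q [-0.54  0.2   1.62  0.    1.32 -0.65] F [ 0.3  0.9 -4.4] w 0.0177
shift mm [ 3.1 -0.2 -1.8] deg [-0.15  0.15 -0.15]  UNITS [ 0.0124 -0.001  -0.0072 -0.0017  0.0016 -0.0017] minrows 0.06
wrist
[304. 188.] 21 med [ 0.5139 -0.1743  0.1853] axis [-0.136  0.991]
    x [36.9 36.9 37.4 37.6 37.6]
    y [26.8 27.3 33.4 38.7 39. ]
    z [184.2 184.2 185.3 186.5 186.6]
[253. 210.] 1302 med [ 0.4788 -0.1806  0.2249] axis [ 0.188 -0.982]
    x [-7.  -6.3  1.6  9.   9.7]
    y [16.9 18.7 30.7 41.6 42. ]
    z [221.1 223.5 224.9 226.  226.3]
[252. 272.] 1646 med [ 0.4822 -0.2199  0.225 ] axis [ 0.138 -0.99 ]
    x [-6.9 -6.2  1.1  8.9  9.7]
    y [-28.7 -27.2  -8.7   8.6  10.7]
    z [223.5 224.  225.  225.9 226.3]
scene
[214. 128.] 38 med [ 0.4929 -0.2371  0.2094] axis [0.367 0.93 ]
    x [-1.2  1.5 10.1 13.6 14.8]
    y [-34.9 -33.5 -27.  -19.3 -16.7]
    z [186.7 189.1 209.4 223.4 224.5]
[228. 132.] 77 med [ 0.486  -0.1751  0.2143] axis [0.06  0.998]
    x [-4.8 -3.8  8.9 15.5 17.6]
    y [ 6.2 10.4 35.6 46.4 47.7]
    z [186.4 192.5 214.3 224.3 226.8]
```

View pics/wrist9.png

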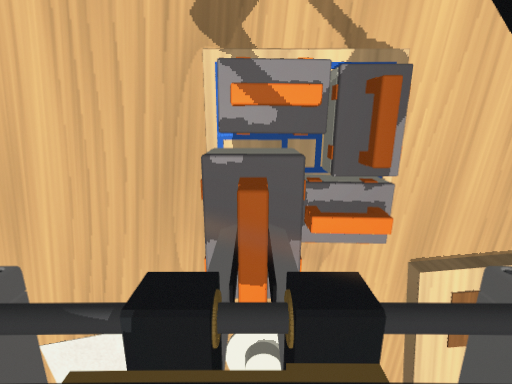

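View pics/scene9.png

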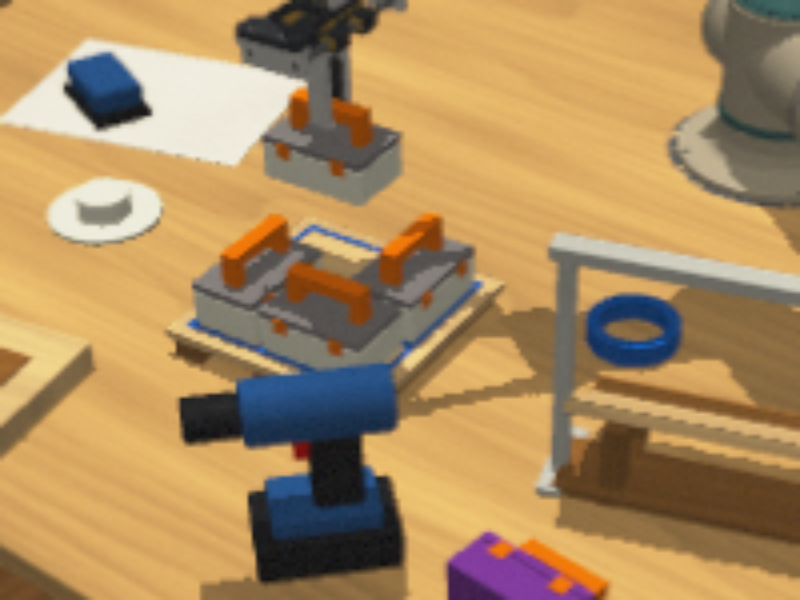

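Call:
send_rows([
  [[0.006, 0.04, -0.003, -0.001, 0.001, -0.001, 1], [0.011, 0.13, -0.006, -0.0017, 0.0016, -0.0017, 1], [0.011, 0.24, -0.006, -0.0017, 0.0016, -0.0017, 1], [0.011, 0.34, -0.006, -0.0017, 0.0016, -0.0017, 1], [0.011, 0.39, -0.006, -0.0017, 0.0016, -0.0017, 1]],
])

```text
clock: 15.35
position: [0.4812, -0.2108, 0.1004]
eef_rot: [-1.255, 1.134, -1.135]
contact_force: [0.1, -0.8, -4.5]
gripper_width: 0.0178
```

```bash
python3 - <<'E'
from h import *
from rig import arm
plan(place(NEAR),tool(RB))
for n in ["wrist"]:
    f=arm.grab_frame(n);pickle.dump(f,open(n+"10.pkl","wb"));print(n)
    handle(f,BY,.05,.3,NEAR,.07)
    cv2.imwrite(f"pics/{n}10.png",f["color"][:,:,::-1])
E
```

```text
t 15.35 pos [ 0.4812 -0.2108  0.1004] q [-0.55  0.28  1.77 -0.    1.08 -0.65] F [ 0.1 -0.8 -4.5] w 0.0178
shift mm [ 0.4 11.4 -1.1] deg [-0.03  0.05  0.03]  UNITS [ 0.0016  0.0457 -0.0044 -0.0003  0.0005  0.0003] minrows 0.18
wrist
[253. 204.] 1561 med [ 0.4782 -0.18    0.1263] axis [ 0.197 -0.98 ]
    x [-7.7 -6.9  1.   8.5  9.1]
    y [15.1 17.3 31.5 39.4 39.5]
    z [ 93.2 100.4 126.3 127.4 127.8]
[304. 191.] 15 med [ 0.5138 -0.1791  0.0868] axis [-0.133  0.991]
    x [36.4 36.5 36.7 36.9 36.9]
    y [23.9 24.4 28.7 33.2 33.6]
    z [86.  86.2 86.8 87.7 88. ]
[252. 273.] 1623 med [ 0.4818 -0.2229  0.1267] axis [ 0.142 -0.99 ]
    x [-7.8 -7.1  0.5  8.3  9.1]
    y [-31.4 -29.8 -11.6   5.1   7. ]
    z [125.2 125.7 126.7 127.7 128. ]
```

View pics/wrist10.png

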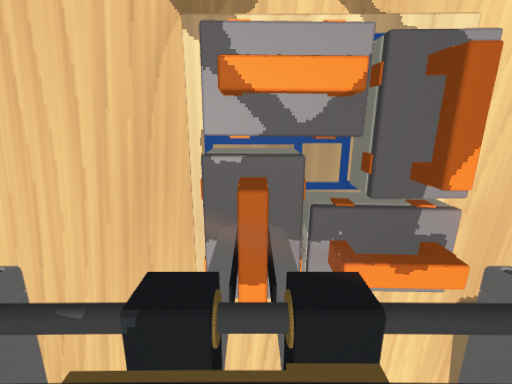

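Call:
send_rows([
  [[0, 0.008, 0, 0, 0, 0, 1], [0, 0.017, -0.001, 0, 0, 0, 1], [0, 0.026, -0.002, 0, 0, 0, 1], [0, 0.034, -0.003, 0, 0, 0, 1], [0, 0.038, -0.003, 0, 0, 0, 1]],
])

```text
clock: 16.02
position: [0.4818, -0.2119, 0.0923]
eef_rot: [-1.255, 1.132, -1.137]
contact_force: [0.3, 0.1, -4.3]
gripper_width: 0.0176
```

Call:
send_rows([
  [[0, 0.003, 0, 0, 0, 0, 1], [0, 0.006, 0, 0, 0, 0, 1]],
])

```text
clock: 16.27
position: [0.482, -0.212, 0.0909]
eef_rot: [-1.255, 1.131, -1.137]
contact_force: [-0.8, -0.6, -1.8]
gripper_width: 0.017
```

Call:
send_rows([
  [[0, 0.003, 0, 0, 0, 0, 1], [0, 0.005, 0, 0, 0, 0, 1]],
])

```text
clock: 16.52
position: [0.4823, -0.2121, 0.0906]
eef_rot: [-1.254, 1.131, -1.138]
contact_force: [-1.6, 1.5, 7.5]
gripper_width: 0.0179
```

In contact at about 12 N. Releasing.

Call:
send_rows([
  [[0, 0, 0, 0, 0, 0, 0.5], [0, 0, 0, 0, 0, 0, 0.2], [0, 0, 0, 0, 0, 0, -0.1], [0, 0, 0, 0, 0, 0, -0.2], [0, 0, 0, 0, 0, 0, -0.2]],
])

```text
clock: 17.15
position: [0.4818, -0.2119, 0.0895]
eef_rot: [-1.255, 1.132, -1.137]
contact_force: [-0.5, 0.3, -0.1]
gripper_width: 0.0554
```

Call:
send_rows([
  [[0, -0.05, 0, 0, 0, 0, -0.2], [0, -0.18, 0, 0, 0, 0, -0.2], [0, -0.34, 0, 0, 0, 0, -0.2], [0, -0.48, 0, 0, 0, 0, -0.2], [0, -0.6, 0, 0, 0, 0, -0.2]],
])

```text
clock: 17.77
position: [0.4817, -0.2118, 0.2421]
eef_rot: [-1.254, 1.13, -1.139]
contact_force: [-0.1, -0.6, 0.6]
gripper_width: 0.0566
```

Call:
send_rows([
  [[0, -0.1, -0.15, 0, 0, 0, -0.2], [0, -0.15, -0.35, 0, 0, 0, -0.2], [0, -0.15, -0.5, 0, 0, 0, -0.2], [0, -0.15, -0.6, 0, 0, 0, -0.2], [0, -0.15, -0.6, 0, 0, 0, -0.2]],
])

```text
clock: 18.4
position: [0.331, -0.2267, 0.2778]
eef_rot: [-1.254, 1.132, -1.14]
contact_force: [0.3, 0.5, -0.3]
gripper_width: 0.0563
```

```bash
python3 - <<'E'
from h import *
from rig import arm
C=np.r_[BC,0]
print("exp a,b handles rel board: (59,39) (-59,-39)")
for n in ["top","scene","wrist"]:
    f=arm.grab_frame(n);pickle.dump(f,open(n+"11.pkl","wb"));print(n)
    handle(f,BY,.085,.3,C,.15)
    im=f["color"][:,:,::-1]
    if n=="scene": im=cv2.resize(im[100:260,140:340],None,fx=4,fy=4-.25)
    if n=="top": im=cv2.resize(im[110:240,210:360],None,fx=4,fy=4)
    cv2.imwrite(f"pics/{n}11.png",im)
    if n!="scene":
        P=cloud(f);m=(abs(P[...,2]-.03)<.006)&(np.linalg.norm(P[...,:2]-BC,axis=2)<.17)
        print(cv2.minAreaRect((P[m][:,:2]*1000).astype(np.float32)))
E
```

```text
exp a,b handles rel board: (59,39) (-59,-39)
top
[313. 167.] 124 med [ 0.5786 -0.2212  0.1157] axis [-0.997 -0.08 ]
    x [-0.2  2.7 37.7 73.3 76.6]
    y [-66.2 -65.6 -58.  -51.5 -51.1]
    z [101.4 107.5 115.7 120.1 121.2]
[283. 163.] 116 med [ 0.5899 -0.1211  0.1156] axis [ 0.09  -0.996]
    x [51.6 52.3 60.1 67.4 67.9]
    y [ 1.1  4.8 39.7 74.2 76. ]
    z [ 98.1 111.2 115.6 119.7 121.4]
[278. 193.] 109 med [ 0.4899 -0.1072  0.1157] axis [-0.996 -0.092]
    x [-75.2 -71.8 -39.1  -4.3  -2.1]
    y [54.8 55.5 62.2 69.2 69.6]
    z [ 95.4 111.1 115.7 119.1 121. ]
[310. 196.] 112 med [ 0.4812 -0.2119  0.1156] axis [-0.101  0.995]
    x [-65.4 -64.8 -57.9 -50.9 -50.5]
    y [-76.1 -73.5 -39.3  -3.7  -2.5]
    z [103.7 112.1 115.6 119.1 119.9]
((534.9052124023438, -166.6773681640625), (229.98353576660156, 230.40603637695312), 5.743163585662842)
scene
[223. 154.] 125 med [ 0.488  -0.2066  0.1092] axis [-0.108  0.994]
    x [-65.4 -60.4 -49.9 -42.6 -40.9]
    y [-78.2 -74.4 -34.7   0.6   2.1]
    z [ 85.7  88.3 109.2 116.9 118. ]
[203. 166.] 124 med [ 0.5925 -0.2147  0.1089] axis [0.998
[... 1081 characters left out ...]
  y [-2.3 -1.7  2.2  6.7  7.7]
    z [85.5 85.8 91.2 98.4 99.4]
[374. 183.] 969 med [ 0.4799 -0.2122  0.1166] axis [ 0.081 -0.997]
    x [-67.1 -66.8 -59.3 -51.  -50. ]
    y [-78.2 -74.4 -39.7  -4.7  -1.8]
    z [109.3 112.6 116.6 117.9 118.4]
[447. 198.] 969 med [ 0.5733 -0.2216  0.1166] axis [0.995 0.104]
    x [-0.5 -0.1 32.7 73.2 77.2]
    y [-66.8 -66.4 -58.8 -51.1 -50. ]
    z [ 89.6 102.6 116.6 118.  118.5]
[358. 204.] 27 med [ 0.4761 -0.2467  0.0932] axis [ 0.128 -0.992]
    x [-67.4 -67.2 -66.7 -66.1 -65.9]
    y [-79.  -78.9 -73.8 -70.5 -70.4]
    z [ 85.8  86.1  93.2 100.2 100.9]
((535.3169555664062, -165.5286865234375), (230.84512329101562, 229.3228759765625), 5.632915496826172)
```

View pics/top11.png

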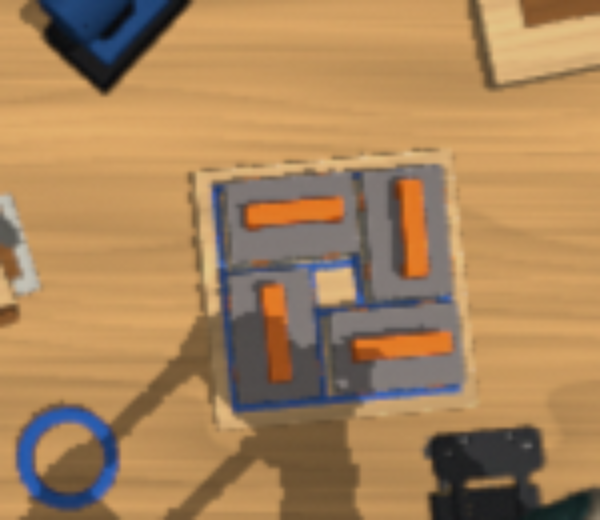

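View pics/scene11.png

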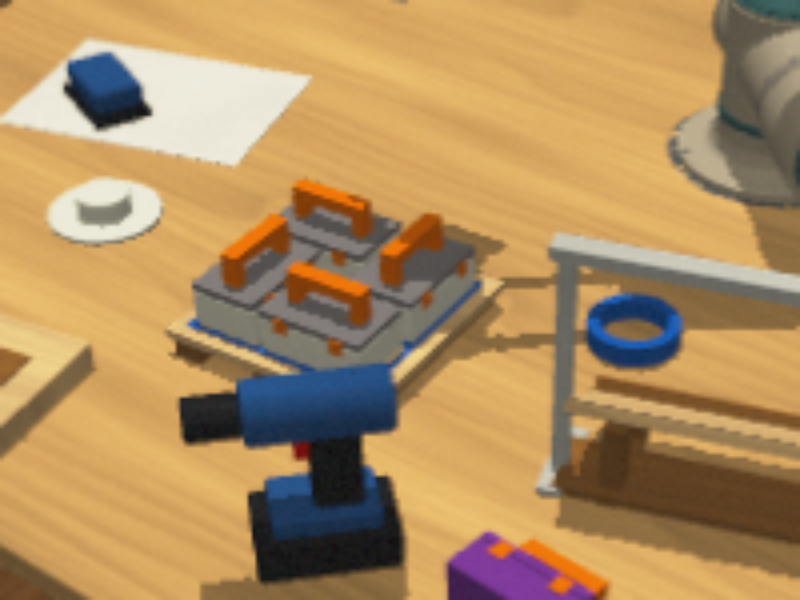

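The four cases form the pinwheel. Both new cases are within about 2 mm of their outline centres, c and d have not moved, and the arm is clear of everything.

```bash
python3 - <<'E'
from rig import arm
print(arm.job_done())
E
```

```text
the job is handed in; nothing more can be done
None
```

I lifted both orange-handled cases off the rack, with the gripper leaning 35° to match them. I set each one down gently (about 12 N contact) in an empty outline and handed the job in at about 18.6 s. The hand-in reported no verdict.

| Check (last pictures) | Result |
|---|---|
| Case in the far outline | centre about 1 mm off by the top camera; long side within about 0.02 rad |
| Case in the near outline | centre about 1 mm off by the top camera; long side within about 0.02 rad |
| Flatness | all four handle tops at about 116–117 mm, as expected for cases lying flat |
| case_c and case_d | handles where they were at the start, to within 1 mm |
| Drill, tape roll, flange | look unmoved in the pictures; I did not measure them |
| Arm | clear of everything |

- **Camera disagreement:** while I was over the far outline, the wrist camera read its case about 2.5 mm off in x, with case_d reading about the same. The final top view put it at about 1 mm, so I took this as calibration error.
- **Scene camera:** its handle readings are up to 10 mm different because it sees mostly the handle sides, so I did not use them.

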